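# Find and cover the loose clamp knob

### The arm

A 6-joint arm with a two-finger parallel gripper is mounted at the origin on the work surface. World frame = base frame: x ahead of the robot, y to its left, z up, the work surface at z = 0. Lengths are in m, angles in degrees, forces in N, time in s.
With the tool pointing down it reaches from about 0.3 to 0.75 m from the base axis. Payload 8.5 kg.
Tool frame: the origin (TCP) lies midway between the tips of the shut fingers; the grasp point (between the pads) lies 19 mm behind it (env.tcp_to_grasp is the z of the grasp point in the tool frame, in m); z points along the fingers, y is the line along which they close (so a half turn about z gives the same grasp; the last joint's range is limited). The gripper opens to 85 mm and grips with 20 to 120 N. Pads are 22 mm wide; open, the fingers measure 114 mm over their backs; the gripper's body (76 mm by 85 mm) begins 54 mm behind the grasp point. The pads swing forward as they close: fully open they stand 13 mm farther back than shut.
Start: joints at [60.258, 21.807, 74.336, -0, 83.858, -12.336], TCP at [0.165, 0.525, 0.231] pointing down, gripper open.
Joint ranges: [-178.18, 178.18], [-50.72, 133.34], [12.68, 142.11], [-81.47, 261.47], [9.98, 163.14], [-165.26, 165.26]. Speed limits (degrees/s): [136.94, 136.94, 180, 180, 180, 180].

### API

Orientations are given as a 3x3 rotation matrix whose columns are the frame's x, y, z axes.
In Python, from rig import env, imaging, job, models gives the robot as it stands. The module is installed in compiled form; this text tells all that it offers.
- The arm moves only by the tool jog_arm, never from a script. Its argument "plan" is text: rows parted by semicolons, each of 7 numbers parted by spaces: the turn, a rotation vector about the tool's x, y, z in degrees, then the shift along the tool's x, y, z in cm, then the closure in counts, from 0 (fully open) to 255 (shut). In form: rx ry rz x y z claw; .... A call has 1 to 10 rows; each row shifts and turns the commanded pose from where the row before left it, along the tool's axes as they then stand; what a row does not reach is not made up. A row lasts 1/12 s, in which the tool goes at most 41.7 mm and 7.16 degrees, less where a joint would pass 70% of its speed; a pose out of reach is approached as far as the arm can. A call with a gripper value outside its range is refused whole. The fingers move at their own pace and stop on an object; "grip_force" is the grip in N (left out, the last holds). Time passes only in rows, so rows that do not move let the fingers close. It gives the time, the measured TCP pose, the force, the opening and the grip force at its end, in the units of the state.
- env.observe(): the state, without advancing time (a new reading comes with each control period).
- imaging.get_image(name): name is "scene" or "top" or "wrist"; returns a dict with "pixels" (384x512x3 uint8, red, green, blue), "depth" (384x512 float32, m along the optical axis (not along the pixel's ray), 0 where there is no reading), "fov_y" (degrees; the focal length in pixels is half the picture's height over the tangent of half this angle, whatever the lens; pixels are square), "cx", "cy" (the principal point, pixels), "world_from_camera" (4x4, takes a point from camera to world coordinates). Camera axes: x right, y down, z forward; pixel columns grow to the right and rows downward; lengths in m; the calibration is good to about 2 mm. A picture is of the moment at which its call begins.
- job.close_job(): hands the job in; it is judged then, once.
Trained networks look in the newest picture that a camera, given by its name, has taken for a name from the list of things; names that differ only in an ending like _2 or _b are one class to them, and where a whole thing is asked for, a point or a joint stands for the part that bears it (a point fixed in the world has none). Each returns a list of dicts, best first, with "confidence" (0 to 1); they miss things now and then, are a little off and sometimes report something else, mostly with a low value. They report only what shows in the picture. A call takes as long as a camera call. They do not tell look-alikes from the thing itself.
- models.outline_of(camera, query): "region" (384x512 bool, what is visible of it) and "bbox" ([centre column, centre row, width, height] in pixels, round what is visible of it).
- models.tip_of(camera, query): "at" ([column, row] in pixels: a listed point, or the origin of a listed thing).
The state is a dict: "time_s": time; "q": joint angles; "qvel": joint speeds; "joint_efforts": joint torques, N m; "position": TCP position; "tool_rot": TCP orientation; "ft_force": force on the tool from outside, world axes, zero at the start; "wrist_torque": the same for the moment, N m; "grip_width": finger opening in m; "gripper_force": force on a finger pad.
Only numpy, scipy, OpenCV 4.12 (cv2) and the standard library are available. Lean on these libraries where they do the work, as an engineer would, in place of code of your own. Each camera call takes 0.05 s, during which the arm holds its last target. There are 200 camera calls.

### The job

Two rosette blanks are each held down by a black bar-shaped clamp knob, and one of the two knobs has worked loose. Find out which by twisting them clockwise (seen from above): the tight one does not give, the loose one turns; turn the loose one by about an eighth of a turn or more. Then set the red cover over the loose knob so that it stands flat on the wooden blank, and let go.

Things in the scene. Friction and masses are not known exactly. Their poses are not given: they have to be found in the camera images.
- knob_a_dot (a point): White dot on a black bar knob; origin on the bar's top, 17 mm from the knob's vertical axis; x runs along the bar from axis to dot, z up. Bar 44 x 14 mm, from 34 to 66 mm above the bench, on a disc 40 mm across. Under it a flat wooden blank 108 mm across (petals to 124), top at 26 mm, on a fixed 132 mm steel base. Turns clockwise only, up to 115 degrees; 25 or more counts as turned.
- knob_b_dot (a point): The same point on the other knob, alike in all sizes and looks. The two stand at either place; which is loose is not told. The loose one turns from 0.05 N m (clockwise only) and stays where it is left. The tight one (6 N m) does not give: the fingers slip round it. Try either with a pinch across the bar and a 45 degree twist.
- cover: Red plastic cover, about 90 g: an upside-down cup 76 mm across (68 inside), 52 mm high (48 deep), with an upright fin on its top, 44 mm along x, 14 mm along y, up to 83 mm above the rim. Origin: centre of the open rim; z up. It starts rim down on the bench. Over a knob it stands on the blank, rim 26 mm above the bench, with about 11 mm to spare all round.
Things that resemble listed ones, but are neither listed nor needed, are in the scene too. What is shaped like the part that bears knob_b_dot but turquoise or yellow is not meant. What is shaped like the cover but blue or white is not meant.

How it is judged:
By the outcome, as a careful person would: the job done as asked, in the order asked, and still so for the second after the job is handed in, with the robot touching nothing.
It also fails if it takes over 64 s, if anything falls off the work surface, if the arm or the gripper's body presses on something with over 40 N, if the wrist force passes 120 N, or if a joint passes its speed limit or range.

## Working session

There is one attempt and no reset: what is moved stays moved. The work goes in short steps, Python scripts to look and compute and a tool call to move; the robot and the scene stay as the last step left them, time stands still between calls to the robot, and variables do not carry over. Pictures are saved under pics/ and viewed, at most 10 in all, crops included, and the job is handed in when it is done.

Besides the shell and the picture viewer there is one more tool, called after "Call:" as name(argument=value, ...), one argument or row to a line, values as JSON. jog_arm: Moves the arm, as the interface text tells. Its arguments: {"type":"object","properties":{"plan":{"type":"string"},"grip_force":{"type":"number"}},"required":["plan"]}

```bash
mkdir -p pics
cat > h.py <<'E'
import numpy as np, cv2
from rig import env, imaging, job, models
def K(im):
    f=im["pixels"].shape[0]/2/np.tan(np.radians(im["fov_y"])/2); return f,im["cx"],im["cy"]
def world(im,u,v,z=None):
    f,cx,cy=K(im); T=im["world_from_camera"]; r=np.array([(u-cx)/f,(v-cy)/f,1.])
    if z is None:
        d=im["depth"][int(round(v)),int(round(u))]; return T[:3,:3]@(r*d)+T[:3,3]
    w=T[:3,:3]@r; return T[:3,3]+w*(z-T[2,3])/w[2]
def cloud(im):
    f,cx,cy=K(im); d=im["depth"]; v,u=np.mgrid[:d.shape[0],:d.shape[1]]
    P=np.stack([(u-cx)/f*d,(v-cy)/f*d,d],-1); T=im["world_from_camera"]; return P@T[:3,:3].T+T[:3,3]
def save(im,n,crop=None,s=1):
    p=im["pixels"][:,:,::-1]
    if crop: p=p[crop[1]:crop[3],crop[0]:crop[2]]
    cv2.imwrite("pics/"+n+".png",cv2.resize(p,None,fx=s,fy=s,interpolation=cv2.INTER_CUBIC))
E
python3 - <<'E'
from h import *
for c in("top","scene"):
    im=imaging.get_image(c); save(im,c+"0",s=1.5)
    for q in("knob_a_dot","cover"):
        for r in models.outline_of(c,q): print(c,q,"out",round(r["confidence"],2),np.round(r["bbox"]), world(im,*r["bbox"][:2]).round(3))
        for r in models.tip_of(c,q): print(c,q,"tip",round(r["confidence"],2),np.round(r["at"],1),world(im,*r["at"],z=.066 if q[0]=='k' else 0).round(3))
E
```

```text
top knob_a_dot out 0.74 [141. 193.  21.  24.] [0.504 0.212 0.051]
top knob_a_dot tip 0.58 [138.6 180.2] [0.528 0.213 0.066]
top cover out 0.65 [209. 259.  40.  34.] [0.375 0.069 0.083]
top cover out 0.65 [262. 264.  37.  39.] [ 0.365 -0.032  0.083]
top cover out 0.57 [240. 190.  37.  35.] [0.508 0.009 0.082]
top cover tip 0.76 [210.5 256.3] [0.371 0.076 0.   ]
top cover tip 0.58 [242.7 191. ] [0.51  0.008 0.   ]
top cover tip 0.55 [264.7 263.1] [ 0.357 -0.039  0.   ]
scene knob_a_dot out 0.61 [343. 216.  17.  24.] [0.521 0.216 0.069]
scene knob_a_dot tip 0.51 [342.6 215. ] [0.519 0.214 0.066]
scene cover out 0.96 [264. 150.  25.  36.] [ 0.379 -0.023  0.056]
scene cover out 0.89 [260. 196.  32.  36.] [0.535 0.02  0.07 ]
scene cover out 0.62 [300. 166.  30.  35.] [0.398 0.082 0.052]
scene cover tip 0.95 [260. 207.] [0.52  0.015 0.   ]
scene cover tip 0.82 [264.6 158. ] [ 0.359 -0.026  0.   ]
scene cover tip 0.57 [297.5 170.8] [ 0.374  0.074 -0.   ]
```

View pics/top0.png

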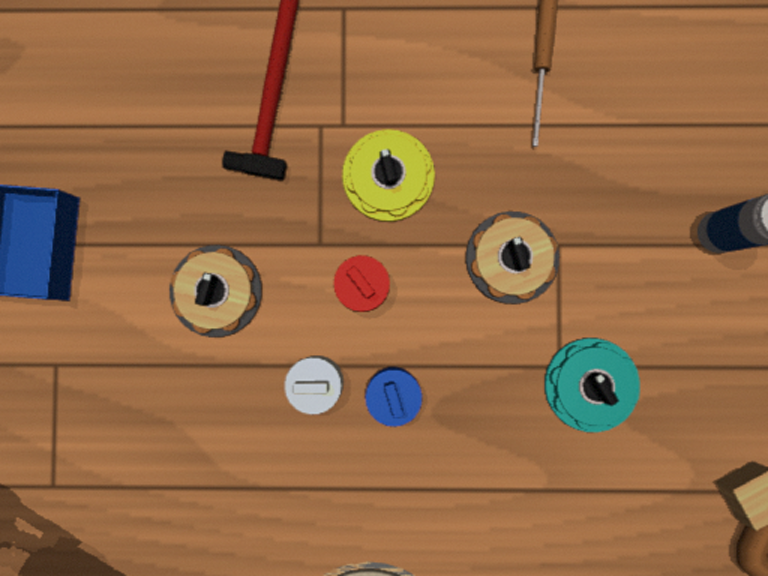

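View pics/scene0.png

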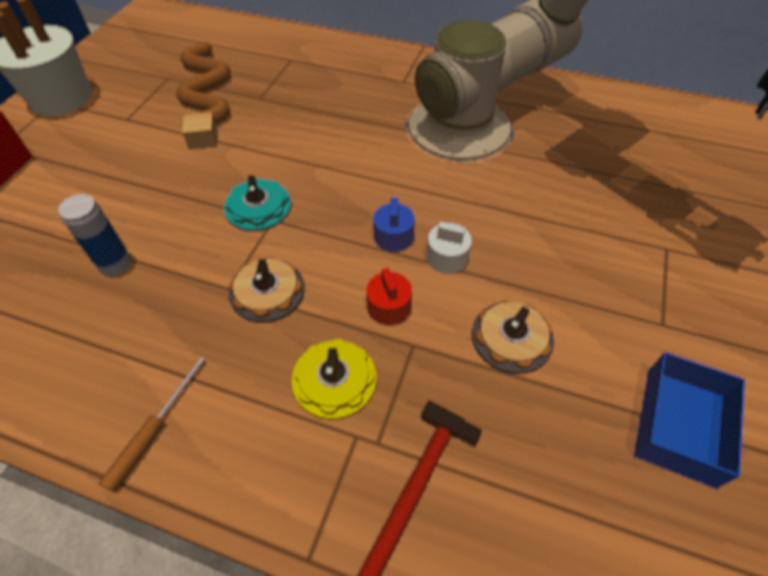

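Top view (1.5× pixels): the black knobs on wooden blanks are at (209,290) and (515,255). Their look-alikes are on yellow (388,170) and turquoise (598,388). The red cover is at (362,284), with blue (394,397) and white (313,386) look-alikes. I choose the two wooden ones and red, and check them in one crop.

Run:
```python
from h import *
im=imaging.get_image("top"); save(im,"crop",(105,125,385,225),2.8)
W=cloud(im); px=im["pixels"].astype(int)
for n,u,v,z0,z1 in(("L",141,193,.055,.075),("R",343,170,.055,.075),("fin",240,190,.07,.092)):
    m=np.zeros(W.shape[:2],bool); m[v-16:v+17,u-16:u+17]=1
    m&=(W[...,2]>z0)&(W[...,2]<z1); P=W[m]
    c=P[:,:2].mean(0); e,V=np.linalg.eigh(np.cov((P[:,:2]-c).T)); a=V[:,1]
    wt=m&(px.sum(-1)>330) if n!="fin" else m&False
    print(n,m.sum(),c.round(4),P[:,2].mean().round(3),"ang",np.degrees(np.arctan2(a[1],a[0])).round(1),np.sqrt(e*12).round(3), W[wt].mean(0).round(3) if wt.any() else "")
m=(px[...,0]>140)&(px[...,1]<70)&(px[...,2]<70); m[:, :200]=0;m[:,280:]=0;m[:160]=0;m[220:]=0
P=W[m&(W[...,2]>.045)&(W[...,2]<.06)]; print("cover top", (P.min(0)+P.max(0))/2, np.ptp(P,0))
s=env.observe(); print(np.round(s["position"],3),np.round(s["tool_rot"],2).tolist(),env.tcp_to_grasp)
```

```text
L 177 [0.504  0.2177] 0.064 ang 163.0 [0.015 0.043] [0.52  0.215 0.066]
R 175 [ 0.5513 -0.2009] 0.065 ang -162.0 [0.015 0.044] [ 0.566 -0.198  0.066]
fin 164 [0.5122 0.0093] 0.083 ang -142.3 [0.014 0.044] 
cover top [0.5125715  0.00931011 0.05173194] [0.07494763 0.07291952 0.00832773]
[0.165 0.525 0.231] [[-0.95, 0.3, 0.0], [0.3, 0.95, -0.0], [-0.0, -0.0, -1.0]] -0.0187
```

View pics/crop.png

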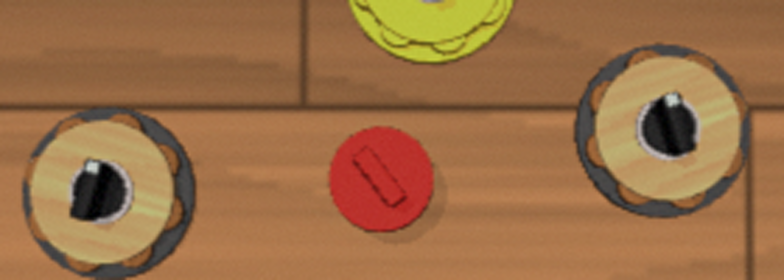

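Crop: both knobs sit on wood blanks, left at (98,190) and right at (668,125). The red cover with its fin is at (380,180), so the choice is confirmed. I go to the left knob first.

Call:
jog_arm(
  plan="0 0 0 -3.6 -1.7 0.2 0;0 0 0 -3.6 -1.7 0.2 0;0 0 0 -3.6 -1.7 0.2 0;0 0 0 -3.6 -1.7 0.2 0;0 0 0 -3.6 -1.7 0.2 0;0 0 0 -3.6 -1.7 0.2 0;0 0 0 -3.6 -1.7 0.2 0;0 0 0 -3.6 -1.7 0.2 0;0 0 0 -3.6 -1.7 0.2 0;0 0 0 -3.6 -1.7 0.2 0",
)

```text
time_s: 1.38
position: [0.4584, 0.2533, 0.2114]
tool_rot: [[-0.954, 0.299, 0.0], [0.299, 0.954, 0.0], [-0.0, 0.0, -1.0]]
ft_force: [1.0, 1.2, 0.2]
grip_width: 0.0857
gripper_force: 0.0
```

```bash
cat >> h.py <<'E'
def delta(x,y,z,yaw):
    "yaw: wanted world angle of tool y (mod 180); print tool-axes shift (cm) and rz"
    s=env.observe(); p=np.array(s["position"]);R=np.array(s["tool_rot"])
    d=R.T@(np.array([x,y,z])-p)*100; a=np.degrees(np.arctan2(R[1,1],R[0,1])); r=(a-yaw+90)%180-90
    print("t",s["time_s"],"pos",p.round(4),"yaw",a.round(2),"q6",round(s["q"][5],1),"shift cm",d.round(2),"rz",r.round(1))
def blob(im,c,z0,z1,rad=.035):
    W=cloud(im); m=(np.hypot(W[...,0]-c[0],W[...,1]-c[1])<rad)&(W[...,2]>z0)&(W[...,2]<z1)&(im["depth"]>0)
    P=W[m][:,:2].astype(np.float32)
    r=cv2.minAreaRect(P); b=cv2.boxPoints(r); e=(b[1]-b[0],b[2]-b[1]); a=max(e,key=np.linalg.norm)
    print("n",m.sum(),"rect c",np.round(r[0],4),"size",np.round(r[1],4),"long ang",np.degrees(np.arctan2(a[1],a[0])).round(1),"mean",P.mean(0).round(4)); return m
E
python3 - <<'E'
from h import *
delta(.504,.2177,.13,75)
im=imaging.get_image("wrist"); save(im,"w1",s=1.2); blob(im,(.504,.218),.055,.075)
for r in models.tip_of("wrist","knob_a_dot"): print(r["confidence"],world(im,*r["at"],z=.066).round(4))
E
```

```text
t 1.3833 pos [0.4584 0.2533 0.2114] yaw 72.58 q6 -56.6 shift cm [-5.41 -2.03  8.14] rz -2.4
n 525 rect c [0.5011 0.2203] size [0.014 0.044] long ang -17.0 mean [0.4996 0.221 ]
0.97 [0.5133 0.2108 0.066 ]
```

Call:
jog_arm(
  plan="0 0 0 -2.5 -0.95 2 0;0 0 0 -2.55 -0.95 2 0;0 0 0 0 0 2.5 0;0 0 0 0 0 2.5 0;0 0 0 0 0 2 0;0 0 0 0 0 0 0",
)

```text
time_s: 1.98
position: [0.4976, 0.2216, 0.0979]
tool_rot: [[-0.954, 0.299, -0.007], [0.299, 0.954, -0.001], [0.006, -0.003, -1.0]]
ft_force: [-0.3, 0.7, -1.1]
grip_width: 0.0858
gripper_force: 0.0
```

Run:
```python
from h import *
delta(.501,.2203,.04,73)
im=imaging.get_image("wrist"); save(im,"w2",s=1.2); blob(im,(.501,.220),.055,.075)
```

```text
t 1.9833 pos [0.4976 0.2216 0.0979] yaw 72.6 q6 -61.1 shift cm [-0.4   0.    5.79] rz -0.4
n 1370 rect c [0.5009 0.2203] size [0.014  0.0438] long ang -17.5 mean [0.4989 0.2209]
```

View pics/w2.png

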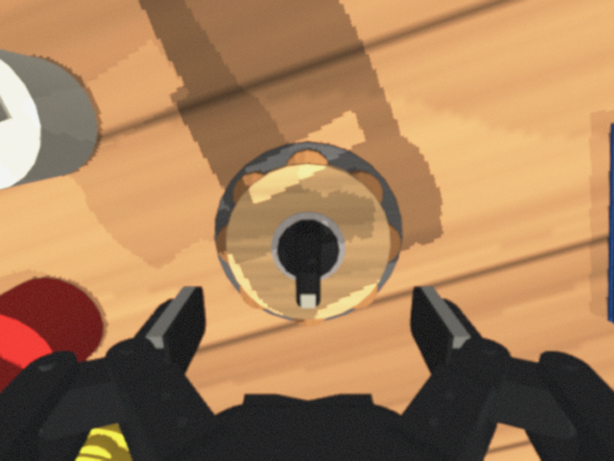

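The knob bar is centred between the open fingers, at (308,250) with its dot at (308,300). I go down, pinch and twist.

Call:
jog_arm(
  plan="0 0 0 -0.2 0 2 0;0 0 0 -0.2 0 2 0;0 0 0 0 0 1.8 0;0 0 0 0 0 0 255;0 0 0 0 0 0 255;0 0 0 0 0 0 255;0 0 0 0 0 0 255;0 0 0 0 0 0 255;0 0 0 0 0 0 255;0 0 0 0 0 0 255",
  grip_force=40,
)

```text
time_s: 2.87
position: [0.5036, 0.2197, 0.0445]
tool_rot: [[-0.954, 0.299, 0.001], [0.299, 0.954, -0.001], [-0.001, -0.001, -1.0]]
ft_force: [-3.0, -6.0, 8.7]
grip_width: 0.0128
gripper_force: 41.6
```

Call:
jog_arm(
  plan="0 0 0 0 0 0 255;0 0 5 0 0 0 255;0 0 5 0 0 0 255;0 0 5 0 0 0 255;0 0 0 0 0 0 255",
)

```text
time_s: 3.28
position: [0.5035, 0.2195, 0.0445]
tool_rot: [[-0.842, 0.54, 0.0], [0.54, 0.842, -0.002], [-0.001, -0.001, -1.0]]
ft_force: [-3.7, -7.0, 9.4]
grip_width: 0.0131
gripper_force: 41.6
```

Run:
```python
from h import *
delta(.501,.2203,.04,73); s=env.observe(); print(s["wrist_torque"],s["ft_force"],s["grip_width"])
```

```text
t 3.2833 pos [0.5035 0.2195 0.0445] yaw 57.34 q6 -46.0 shift cm [ 0.26 -0.06  0.45] rz -15.7
[-1.1844317   0.52625646 -0.03945224] [-3.73896271 -6.96181698  9.38459932] 0.013080042591563657
```

Call:
jog_arm(
  plan="0 0 7 0 0 0 255;0 0 7 0 0 0 255;0 0 7 0 0 0 255;0 0 7 0 0 0 255;0 0 7 0 0 0 255;0 0 7 0 0 0 255;0 0 0 0 0 0 255",
)

```text
time_s: 3.87
position: [0.5029, 0.219, 0.0445]
tool_rot: [[-0.263, 0.965, -0.001], [0.965, 0.263, -0.003], [-0.002, -0.002, -1.0]]
ft_force: [-5.9, -9.7, 11.1]
grip_width: 0.0132
gripper_force: 41.9
```

Run:
```python
from h import *
delta(.501,.2203,.04,73); s=env.observe(); print(s["wrist_torque"],s["ft_force"],s["grip_width"])
```

```text
t 3.8667 pos [0.5029 0.219  0.0445] yaw 15.24 q6 -3.9 shift cm [ 0.18 -0.15  0.45] rz -57.8
[-1.6754285  0.8291522 -0.0645218] [-5.87239921 -9.71883039 11.13203916] 0.013229174691876035
```

Call:
jog_arm(
  plan="0 0 0 0 0 0 0;0 0 0 0 0 0 0;0 0 0 0 0 0 0;0 0 0 0 0 0 0;0 0 0 0 0 -2 0;0 0 0 0 0 -3.5 0;0 0 0 0 0 -3.5 0;0 0 0 0 0 -3 0;0 0 0 0 0 0 0",
)

```text
time_s: 4.62
position: [0.5058, 0.2212, 0.1692]
tool_rot: [[-0.269, 0.963, 0.01], [0.963, 0.269, 0.002], [-0.001, 0.011, -1.0]]
ft_force: [0.0, -0.3, 0.0]
grip_width: 0.0859
gripper_force: 0.0
```

Run:
```python
from h import *
im=imaging.get_image("wrist"); save(im,"w3",s=1.2); blob(im,(.501,.220),.055,.075)
for r in models.tip_of("wrist","knob_a_dot"): print(r["confidence"],world(im,*r["at"],z=.066).round(4))
delta(.5125,.0093,.2,127)
```

```text
n 755 rect c [0.502  0.2205] size [0.0135 0.0434] long ang -74.9 mean [0.5014 0.222 ]
0.75 [0.503  0.2041 0.066 ]
t 4.7167 pos [0.5037 0.2206 0.164 ] yaw 15.61 q6 -4.3 shift cm [-20.59  -4.84  -3.61] rz 68.6
```

View pics/w3.png

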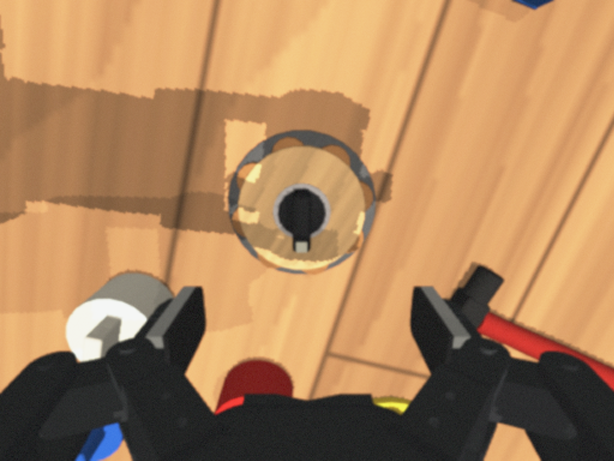

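The left knob turned from −17° to −75° (the image shows the bar at (300,215) with its dot at (302,245)), so it is the loose one. Now the red cover.

Call:
jog_arm(
  plan="0 0 0 -3.4 -0.8 -0.5 0;0 0 0 -3.4 -0.8 -0.5 0;0 0 0 -3.4 -0.8 -0.5 0;0 0 0 -3.4 -0.8 -0.5 0;0 0 0 -3.4 -0.8 -0.5 0;0 0 0 -3.4 -0.8 -0.5 0;0 0 7 0 0 0 0;0 0 7 0 0 0 0;0 0 7 0 0 0 0;0 0 7 0 0 0 0",
)

```text
time_s: 5.55
position: [0.5115, 0.0109, 0.1916]
tool_rot: [[0.221, 0.975, -0.003], [0.975, -0.221, 0.001], [0.0, -0.003, -1.0]]
ft_force: [-0.4, 0.4, 0.4]
grip_width: 0.0854
gripper_force: 0.0
```

Call:
jog_arm(
  plan="0 0 7 0 0 0 0;0 0 7 0 0 0 0;0 0 7 0 0 0 0;0 0 7 0 0 0 0;0 0 7 0 0 0 0;0 0 5 0 0 0 0;0 0 0 0 0 0 0;0 0 0 0 0 0 0",
)

```text
time_s: 6.22
position: [0.5117, 0.0112, 0.1921]
tool_rot: [[0.791, 0.612, -0.002], [0.612, -0.791, 0.001], [-0.001, -0.002, -1.0]]
ft_force: [0.2, -0.1, 0.3]
grip_width: 0.0854
gripper_force: 0.0
```

Run:
```python
from h import *
im=imaging.get_image("wrist"); blob(im,(.5125,.0093),.072,.092)
m=cloud(im); p=im["pixels"].astype(int)
blob(im,(.5125,.0093),.047,.058,.05)
delta(.5125,.0093,.07,127.7)
```

```text
n 753 rect c [0.5109 0.0098] size [0.044  0.0137] long ang 37.5 mean [0.5121 0.0109]
n 3507 rect c [0.5109 0.0104] size [0.0746 0.0746] long ang 40.4 mean [0.5132 0.0117]
t 6.2667 pos [0.5118 0.0111 0.1924] yaw -52.24 q6 40.2 shift cm [-0.04  0.21 12.24] rz 0.1
```

Call:
jog_arm(
  plan="0 0 0 -0.1 0.05 3.5 0;0 0 0 0 0 3.5 0;0 0 0 0 0 3 0;0 0 0 0 0 2.2 0;0 0 0 0 0 1.5 0;0 0 0 0 0 0 255;0 0 0 0 0 0 255;0 0 0 0 0 0 255;0 0 0 0 0 0 255;0 0 0 0 0 0 255",
  grip_force=50,
)

```text
time_s: 7.1
position: [0.5121, 0.01, 0.0573]
tool_rot: [[0.792, 0.61, 0.002], [0.61, -0.792, -0.0], [0.001, 0.002, -1.0]]
ft_force: [0.8, 0.1, -0.2]
grip_width: 0.0257
gripper_force: 0.0
```

Call:
jog_arm(
  plan="0 0 0 0 0 0 255;0 0 0 0 0 0 255;0 0 0 0 0 0 255;0 0 0 0 0 -2 255;0 0 0 0 0 -3 255;0 0 0 0 0 -4 255;0 0 0 0 0 -3 255;0 0 0 0 0 0 255",
)

```text
time_s: 7.77
position: [0.5138, 0.0097, 0.1821]
tool_rot: [[0.792, 0.61, 0.011], [0.61, -0.792, -0.002], [0.007, 0.008, -1.0]]
ft_force: [0.3, 0.1, -0.9]
grip_width: 0.0129
gripper_force: 52.3
```

Run:
```python
from h import *
delta(.5015,.2204,.18,-52.3); s=env.observe(); print(s["grip_width"],s["ft_force"])
```

```text
t 7.7667 pos [0.5138 0.0097 0.1821] yaw -52.39 q6 40.3 shift cm [ 11.88 -17.45   0.15] rz -0.1
0.012861369811993399 [ 0.33763808  0.09934891 -0.8937732 ]
```

Call:
jog_arm(
  plan="0 0 0 1.7 -2.5 0 255;0 0 0 2 -3 0 255;0 0 0 2 -3 0 255;0 0 0 2 -3 0 255;0 0 0 2 -3 0 255;0 0 0 2 -2.9 0 255;0 0 0 0 0 0 255;0 0 0 0 0 0 255;0 0 0 0 0 0 255",
)

```text
time_s: 8.52
position: [0.4979, 0.219, 0.1757]
tool_rot: [[0.792, 0.61, -0.001], [0.61, -0.792, -0.001], [-0.001, -0.0, -1.0]]
ft_force: [-0.2, -0.8, -1.7]
grip_width: 0.0135
gripper_force: 52.2
```

Run:
```python
from h import *
delta(.5015,.2204,.085,-52.3)
im=imaging.get_image("wrist"); save(im,"w4",s=1.2)
px=im["pixels"].astype(int); W=cloud(im); s=env.observe()
m=(px[...,0]>100)&(px[...,1]<70)&(px[...,2]<70)&(W[...,2]>.1)&(np.hypot(W[...,0]-.5,W[...,1]-.22)<.06)
h,e=np.histogram(W[m][:,2],20); print(h,e.round(3))
zt=W[m][:,2]; t=m&(abs(W[...,2]-(s["position"][2]-.003))<.004); print(t.sum(),cv2.minEnclosingCircle(W[t][:,:2].astype(np.float32)), W[t][:,2].mean())
s=imaging.get_image("scene"); save(s,"s4",(270,60,430,180),5)
```

```text
t 8.5167 pos [0.4979 0.219  0.1757] yaw -52.39 q6 63.7 shift cm [0.38 0.11 9.07] rz -0.1
[  35   94  104  125  131  144  157  167  182 1546 5323   92  102  110
  130  166 2414   17    2    9] [0.12  0.125 0.13  0.135 0.14  0.145 0.15  0.155 0.16  0.165 0.17  0.174
 0.179 0.184 0.189 0.194 0.199 0.204 0.209 0.214 0.219]
6540 ((0.4970122277736664, 0.2194845825433731), 0.0377766415476799) 0.1700965564211994
```

View pics/w4.png

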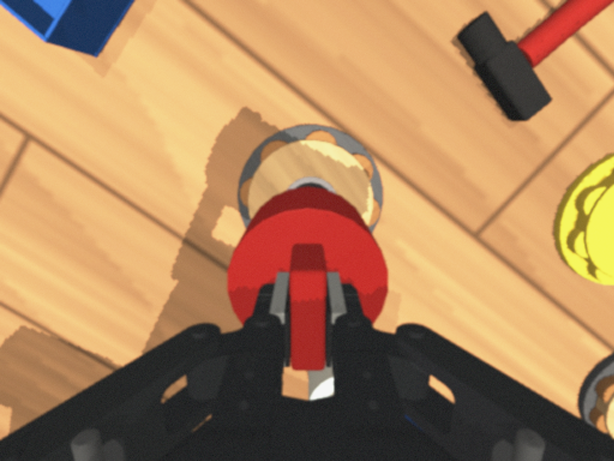

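The cover (centre (307,280)) hangs level in the fingers, with its centre 4.5 mm short of the knob axis. I correct that and lower.

Call:
jog_arm(
  plan="0 0 0 0.4 0.2 0 255;0 0 0 0 0 2 255;0 0 0 0 0 2 255;0 0 0 0 0 1.5 255;0 0 0 0 0 1.5 255;0 0 0 0 0 1 255;0 0 0 0 0 0.5 255;0 0 0 0 0 0.2 255;0 0 0 0 0 0 255",
)

```text
time_s: 9.37
position: [0.5029, 0.22, 0.0894]
tool_rot: [[0.793, 0.61, 0.0], [0.61, -0.793, 0.0], [0.0, 0.0, -1.0]]
ft_force: [-0.0, -0.7, -1.3]
grip_width: 0.0129
gripper_force: 52.2
```

Run:
```python
from h import *
delta(.5015,.2204,.085,-52.3)
im=imaging.get_image("wrist"); px=im["pixels"].astype(int); W=cloud(im); s=env.observe(); print(s["ft_force"])
t=(px[...,0]>100)&(px[...,1]<70)&(px[...,2]<70)&(abs(W[...,2]-(s["position"][2]-.0055))<.005)&(np.hypot(W[...,0]-.5,W[...,1]-.22)<.06); print(t.sum(),cv2.minEnclosingCircle(W[t][:,:2].astype(np.float32)), np.median(W[t][:,2]))
```

```text
t 9.3667 pos [0.5029 0.22   0.0894] yaw -52.43 q6 63.7 shift cm [-0.08 -0.12  0.44] rz -0.1
[ 0.3800548  -0.83547263 -1.38779173]
6833 ((0.5021697282791138, 0.2204766422510147), 0.03765937685966492) 0.08377746809296899
```

Call:
jog_arm(
  plan="0 0 0 0 0 0.3 255;0 0 0 0 0 0.15 255;0 0 0 0 0 0.1 255;0 0 0 0 0 0 255;0 0 0 0 0 0 255",
)

```text
time_s: 9.83
position: [0.5026, 0.2202, 0.0839]
tool_rot: [[0.792, 0.61, 0.0], [0.61, -0.792, 0.0], [0.0, 0.0, -1.0]]
ft_force: [0.8, -0.3, -1.4]
grip_width: 0.0131
gripper_force: 52.2
```

Call:
jog_arm(
  plan="0 0 0 0 0 0.05 255;0 0 0 0 0 0.05 255;0 0 0 0 0 0 255;0 0 0 0 0 0 255",
)

```text
time_s: 10.17
position: [0.5026, 0.2203, 0.0831]
tool_rot: [[0.792, 0.61, 0.0], [0.61, -0.792, 0.0], [0.0, 0.0, -1.0]]
ft_force: [-1.2, 0.8, 4.4]
grip_width: 0.0129
gripper_force: 52.7
```

Contact. Release and rise.

Call:
jog_arm(
  plan="0 0 0 0 0 0 0;0 0 0 0 0 0 0;0 0 0 0 0 0 0;0 0 0 0 0 0 0;0 0 0 0 0 0 0;0 0 0 0 0 -2 0;0 0 0 0 0 -3.5 0;0 0 0 0 0 -3.5 0;0 0 0 0 0 -3 0;0 0 0 0 0 0 0",
)

```text
time_s: 11.0
position: [0.5046, 0.2207, 0.2088]
tool_rot: [[0.792, 0.61, 0.011], [0.61, -0.792, 0.002], [0.01, 0.005, -1.0]]
ft_force: [0.8, -0.2, -0.7]
grip_width: 0.0854
gripper_force: 0.0
```

Run:
```python
from h import *
im=imaging.get_image("wrist"); W=cloud(im)
m=blob(im,(.502,.2203),.07,.085,.05); print("cup top z",np.median(W[m][:,2]),"plane",np.linalg.lstsq(np.c_[W[m][:,:2],np.ones(m.sum())],W[m][:,2],rcond=None)[0].round(4))
s=imaging.get_image("scene"); save(s,"s5",(280,160,410,270),5); save(im,"w5",s=1.2); print(env.observe()["grip_width"])
```

```text
n 3739 rect c [0.5017 0.2197] size [0.0753 0.0744] long ang 39.9 mean [0.5041 0.2217]
cup top z 0.077435969323221 plane [-0.0039 -0.0036  0.0802]
0.0851752858254596
```

View pics/s5.png

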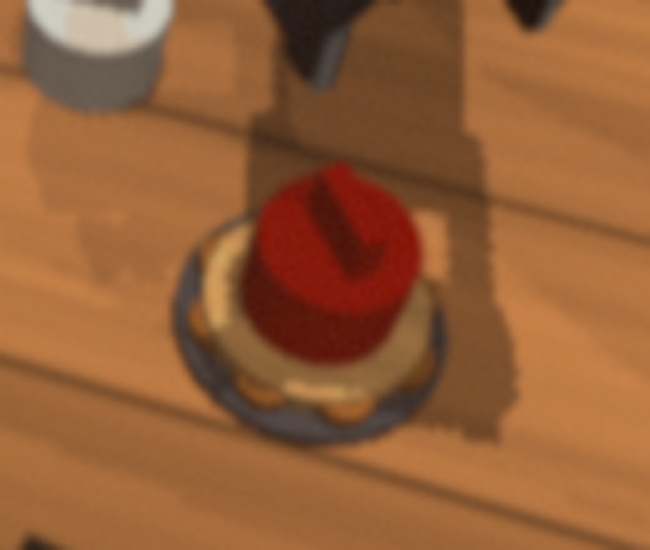

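The cover (330,260) stands flat on the wooden blank: its top is level at 77.5 mm (expected 78). The gripper is open and clear.

```bash
python3 -c "
from rig import job; print(job.close_job())"
```

```text
the job is handed in; nothing more can be done
None
```

The left knob was the loose one (it turned 58° clockwise when twisted, so I did not try the right one); the red cover now stands flat over it on the wooden blank, released, and the job is handed in, with no verdict returned.

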